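Index the catalogue turntable to the next stop

TASK

The jug on the turntable has been photographed from this side: turn it on for the next picture. Pull the spring ring up to free the index pin, turn the platter anticlockwise (seen from above) to the next stop and let the pin snap fully home in its notch, without wrenching the pin sideways against a notch wall, then let go. The jug stays standing where it is on the platter, and nothing else on the table is disturbed.

Things in the scene. Friction and masses are not known exactly. Their poses are not given: they have to be found in the camera images.
- turntable: Round photo turntable, 312 mm wide, fixed to the table; origin under its centre, z up. Its steel index plate (top 28 mm up) has the home notch at its own +x, where the pin stands at the start (joint platter near 0). Notches are 13 mm wide, the pin 10 mm. From home the plate is plain from 0.11 to 0.21 rad or more; then comes a stop.
- axis (a point): Turning axis of the platter, at platter height (46 mm up). Platter: 210 mm disc. A bracket on its rim carries the index pin and pull ring round with it, 130 mm from the axis. Each way from home a dark curved stop plate (stop_left anticlockwise, stop_right clockwise; 40 mm wide, 118 mm long, 2 mm thick, ramped ends) is clamped on the index plate, its one notch in the middle.
- platter (a joint): Angle of the platter (rad) from home; grows anticlockwise seen from above. Stops are clamped by hand, not measured: the next notch lies anywhere from 0.66 to 1.01 rad, to be found by feel (or sight). A free pin rides up the ramp (2 to 6 N of push at the ring) and drops into the notch, where the platter locks dead: keep the side load on a pin in a notch well under 25 N. Drag of the greased bearing at the ring 1 to 2 N.
- plunger (a joint): Lift of the index pin (m): 0 = fully home in a notch, stops dead at 0.014. The ring pulls up with 8 N at the start, 13 N at 0.014 (spring and weight). The pin clears the home notch at 0.0085 and a stop plate at 0.0105; riding free it reads about 0.008 on the index plate, 0.010 on a stop plate. Let go, the spring drives it down; it needs the ring loose to drop.
- ring_mid (a point): Middle of the steel pull ring: an upright loop of 8 mm round bar, 34 mm wide along the turning direction (tangential), 36 mm high (18 mm above and below this point), rigid on the pin; its straight sides are 18 mm high. Moves with platter and pin; 87 mm up when home. Below it the spring bush, 22 mm wide, ends 21 mm under this point; the bracket (30 mm wide) 35 mm under.
- jug_mid (a point): White cream jug (the lot), 74 mm wide, 78 mm high, a handle at one side reaching 56 mm from its axis; this point is on its axis, 39 mm above its foot. Loose near the middle of the platter.
- driver: Screwdriver, 150 mm, lying beside the turntable; leave alone. Origin on the table.
- lens_cap: Black lens cap, 68 mm wide, 9 mm high, lying beside the turntable; leave alone. Origin under its centre.
- bell: Brass hand bell, 60 mm wide, 87 mm high, beside the turntable; leave alone. Origin under its centre.
- candlestick: Brass candlestick, 90 mm wide, 146 mm high; leave alone. Origin under its centre.
- mug: Blue mug, 82 mm wide, 95 mm high; leave alone. Origin under its centre.
- tin: Green tin, 84 mm wide, 85 mm high; leave alone. Origin under its centre.
- keepsake_box: Wooden box, 114 x 164 x 64 mm; leave alone. Origin under its centre.
Things that resemble listed ones, but are neither listed nor needed, are in the scene too. Leave any pink look-alike of the part that bears jug_mid alone.

How it is judged (in metres and radians):
On the way, in this order (a step that is already met when the one before it is completed fails the run):
1. the pin has been pulled clear of the notch it started in (value of joint plunger above 0.0085 m and value of joint platter between -0.12 and 0.12 rad), for 0.05 s.
2. the platter stands at the next stop anticlockwise with the pin home in its notch (value of joint plunger below 0.0015 m and value of joint platter between 0.62 and 1.05 rad), for 0.2 s.
At the end, for the whole second after the job is handed in: The index pin is fully home (ring within 1.5 mm of its rest height) in the notch of the next stop anticlockwise (platter at 0.62 to 1.05 rad, at rest); the jug stands upright on the platter, its middle within 30 mm of the axis; everything is let go (all of step 2 and velocity of joint platter between -0.05 and 0.05 rad/s and angle between jug_mid's own z axis and vertical below 0.1 rad and horizontal distance between jug_mid and axis below 0.03 m and height (world z) of jug_mid above 0.075 m); the robot touches nothing.
It fails at once if the index pin is wrenched against a notch wall with more than 25 N (contact force between pin_shank and turntable above 25 N or contact force between pin_shank and stop_left above 25 N or contact force between pin_shank and stop_right above 25 N).
It fails at once if the jug is tipped (angle between jug_mid's own z axis and vertical above 0.35 rad).
It fails at once if one of the things standing about is pushed more than 30 mm (distance of any of driver, lens_cap, bell, candlestick, mug, tin, keepsake_box from where it was at the start of the episode above 0.03 m).
It also fails if it takes over 64 s, if anything falls off the work surface, if the arm or the gripper's body presses on something with over 40 N, if the wrist force passes 120 N, or if a joint passes its speed limit or range.

ROBOT

A 6-joint arm with a two-finger parallel gripper is mounted at the origin on the work surface. World frame = base frame: x ahead of the robot, y to its left, z up, the work surface at z = 0. Lengths are in mm, angles in rad, forces in N, time in s.
With the tool pointing down it reaches from about 300 to 1000 mm from the base axis. Payload 5.1 kg.
Tool frame: the origin (TCP) lies between the finger pads; the fingertips stand 8 mm ahead of it and the grasp point (between the pads) lies 11 mm behind it; z points along the fingers, y is the direction in which the jaws open and shut (so a half turn about z gives the same grasp; the last joint's range is limited). The gripper opens to 95 mm and grips with 3 to 60 N. Pads are 20 mm wide; open, the fingers measure 119 mm over their backs; the gripper's body (75 mm by 180 mm) begins 59 mm behind the grasp point.
Start: joints at [1.251, 0.124, 1.65, -0, 1.367, -0.083], TCP at [152.508, 631.843, 186.556] pointing down, gripper open.
Joint ranges: [-2.61, 2.61], [-1.02, 2.33], [0.03, 2.71], [-1.35, 4.49], [0.32, 2.68], [-2.91, 2.91]. Speed limits (rad/s): [2.57, 2.57, 3.14, 3.14, 3.14, 3.14].

INTERFACE

Orientations are given as a rotation vector (axis times angle).
In Python, from plant import arm gives the robot as it stands. Calls block until the motion is done:
- arm.movep(position, orientation): joint-space move of the TCP to a pose.
- arm.line_to(position, orientation=None, rate=150): straight line of the TCP; orientation=None keeps the orientation; rate is the mean speed in mm/s.
- arm.set_joints(angles): joint-space move.
- arm.command_gripper(opening, strength=None): finger opening in mm; strength is the grip in N (None keeps the last); returns when the fingers have stopped.
- arm.pause(seconds).
- arm.ik(position, orientation): joint angles nearest the present ones, or None.
- arm.observe(): the state.
- arm.snapshot(name): name is "side" or "top" or "wrist"; returns the picture (420x560x3 uint8, blue, green, red); there is no depth.
- arm.calibration(name): a dict with "K" (3x3 intrinsics, pixels), "world_from_camera" (4x4, takes a point from camera to world coordinates); the wrist camera has in their place "T_tool_cam" (4x4, takes a point from camera to tool coordinates, whose origin is the TCP and whose axes are the flange's). Camera axes: x right, y up, looking along -z (the intrinsics and any distortion apply to the point x, -y, -z); pixel columns grow to the right and rows downward; lengths in mm; the calibration is good to about 2 mm. The wrist camera is an equidistant fisheye: a pixel r from the principal point sees the ray r / f radians off the axis. A picture is of the moment at which its call begins: read the wrist's pose just before it. calibration takes no time and is no camera call.
A pose or a line that the arm cannot do raises arm.IKError and nothing moves.
- arm.close_job(): hands the job in, once; it reports no verdict.
The state is a dict: "clock": time; "joint_pos": joint angles; "joint_vel": joint speeds; "joint_efforts": joint torques, N m; "tool_pos": TCP position; "orientation": TCP orientation; "force": force on the tool from outside, world axes, zero at the start; "torque": the same for the moment, N m; "grip_width": finger opening in mm.
Only numpy, scipy, OpenCV 4.12 (cv2) and the standard library are available. Lean on these libraries where they do the work, as an engineer would, in place of code of your own. Each camera call takes 0.05 s, during which the arm holds its last target.

## Working session

There is one attempt and no reset: what is moved stays moved. The work goes in short steps, each a Python script; the robot and the scene stay as the last script left them, time stands still between calls to the robot, and variables do not carry over. Pictures are saved under pics/ and viewed, and the job is handed in when it is done.

```bash
ls; mkdir -p pics; python3 - <<'E'
from plant import arm
import cv2,numpy as np
for n in ["side","top","wrist"]:
    cv2.imwrite(f"pics/{n}0.png",arm.snapshot(n)); c=arm.calibration(n)
    for k in c: print(n,k,np.round(c[k],3).tolist() if not isinstance(c[k],str) else c[k])
o=arm.observe(); print(o)
E
```

```text
pics
side K [[425.773, 0.0, 279.375], [0.0, 425.773, 213.084], [0.0, 0.0, 1.0]]
side world_from_camera [[-0.944, 0.182, -0.274, 273.379], [-0.329, -0.526, 0.784, 834.245], [-0.001, 0.831, 0.557, 657.161], [0.0, 0.0, 0.0, 1.0]]
top K [[417.422, 0.0, 267.553], [0.0, 417.422, 202.271], [0.0, 0.0, 1.0]]
top world_from_camera [[-0.007, 0.993, -0.118, 439.583], [-1.0, -0.005, 0.018, 11.32], [0.017, 0.118, 0.993, 1149.829], [0.0, 0.0, 0.0, 1.0]]
wrist K [[325.192, 0.0, 280.705], [0.0, 325.192, 203.468], [0.0, 0.0, 1.0]]
wrist T_tool_cam [[-0.0, 0.958, 0.287, 81.859], [1.0, 0.0, 0.0, 0.014], [-0.0, 0.287, -0.958, -199.071], [0.0, 0.0, 0.0, 1.0]]
{'clock': 0.15, 'joint_pos': array([ 1.25137954e+00,  1.24349173e-01,  1.65135650e+00, -1.86137971e-05,
        1.36751537e+00, -8.26209284e-02]), 'joint_vel': array([ 8.21107265e-04, -3.20127177e-03, -2.67553314e-03,  4.34306104e-05,
        1.04338411e-03,  4.25671156e-04]), 'joint_efforts': array([ 4.97047438e-05, -4.18196547e+01, -3.60469723e+01,  7.75003969e-02,
        4.69090487e-02, -1.12995954e-04]), 'tool_pos': array([152.35693677, 631.32656716, 185.5756882 ]), 'orientation': array([-3.71047358e-01, -3.11929341e+00,  2.51182585e-03]), 'force': array([ 0.70620527, -0.86565426,  0.83879166]), 'torque': array([-0.04574389, -0.00703451, -0.05387873]), 'grip_width': 94.79810381592874}
```

View pics/side0.png

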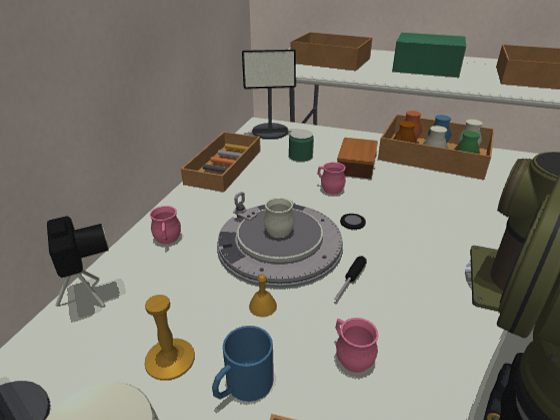

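View pics/top0.png

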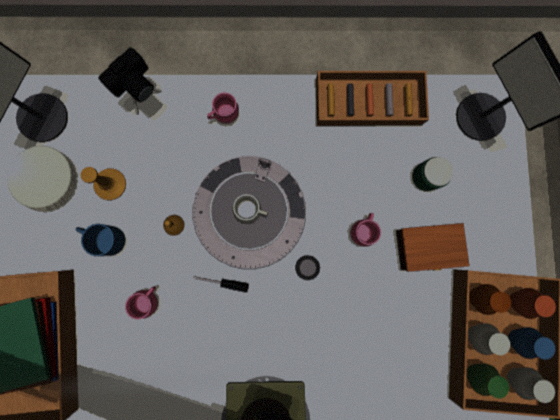

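View pics/wrist0.png

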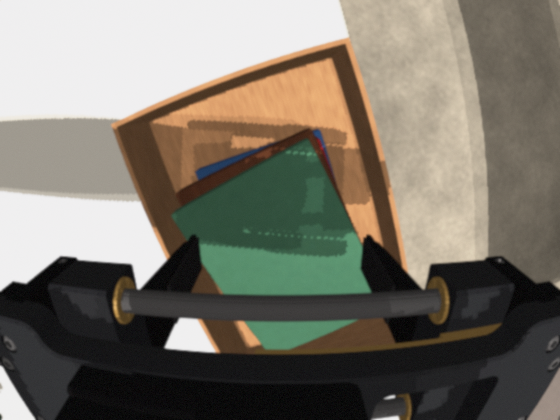

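The top view shows the turntable at about (248,212), with the ring at (263,165) and the anticlockwise stop plate at about (218,175). I'll zoom in and measure.

```bash
cat > h.py <<'E'
import numpy as np,cv2
from plant import arm
from scipy.spatial.transform import Rotation as R
def ray(n,px,pose=None):
    c=arm.calibration(n);K=c["K"];u,v=px
    x=(u-K[0][2])/K[0][0];y=(v-K[1][2])/K[1][1]
    if n=="wrist":
        r=np.hypot(x,y);s=np.sin(r)/max(r,1e-9)
        d=np.array([x*s,-y*s,-np.cos(r)])
        T=np.eye(4);T[:3,:3]=R.from_rotvec(pose[1]).as_matrix();T[:3,3]=pose[0]
        T=T@np.array(c["T_tool_cam"])
    else:
        d=np.array([x,-y,-1]);T=np.array(c["world_from_camera"])
    d=T[:3,:3]@d
    return T[:3,3],d/np.linalg.norm(d)
def onz(n,px,z,pose=None):
    o,d=ray(n,px,pose);return o+d*(z-o[2])/d[2]
def proj(n,p,pose=None):
    c=arm.calibration(n);K=c["K"];T=np.array(c["world_from_camera"])
    q=np.linalg.inv(T)@np.r_[p,1];return K[0][0]*q[0]/-q[2]+K[0][2],K[1][1]*-q[1]/-q[2]+K[1][2]
def tri(a,b):
    A=np.zeros((3,3));B=np.zeros(3)
    for o,d in (a,b):
        P=np.eye(3)-np.outer(d,d);A+=P;B+=P@o
    return np.linalg.solve(A,B)
E
python3 - <<'E'
import cv2
t=cv2.imread("pics/top0.png")[145:280,180:315];cv2.imwrite("pics/topz.png",cv2.resize(t,None,fx=4.4,fy=4.4,interpolation=cv2.INTER_CUBIC))
t=cv2.imread("pics/side0.png")[180:290,205:355];cv2.imwrite("pics/sidez.png",cv2.resize(t,None,fx=5,fy=5,interpolation=cv2.INTER_CUBIC))
E
```

```text
(no output)
```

View pics/topz.png

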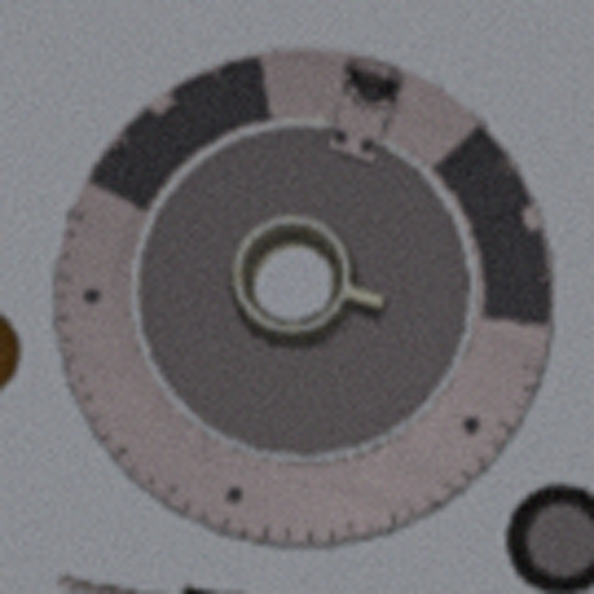

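View pics/sidez.png

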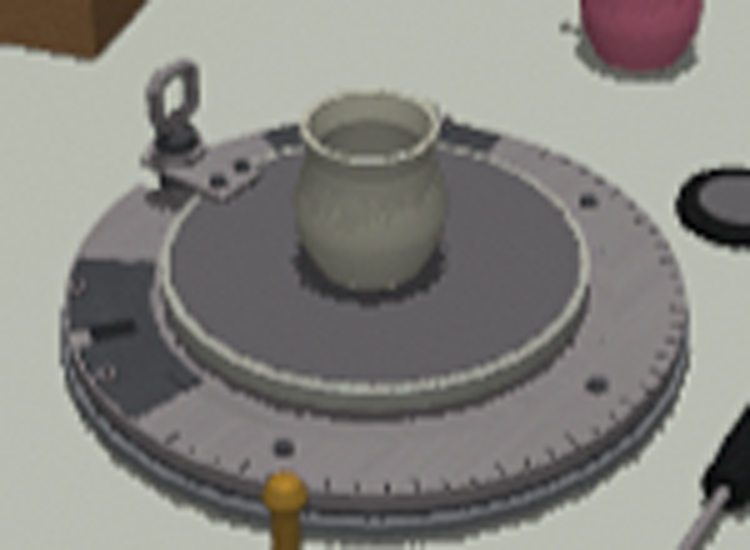

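The side zoom shows the left-stop notch near side px (227,246) and the ring near (240,199). Next I'll compute world positions.

```bash
python3 - <<'E'
from h import *
f=lambda u,v:(180+(u+.5)/4.4-.5,145+(v+.5)/4.4-.5)
g=lambda u,v:(205+(u+.5)/5-.5,180+(v+.5)/5-.5)
P=[onz("top",f(*q),46)[:2] for q in [(135,288),(473,288),(304,119),(304,460)]]
print(np.round(P,1)); c1=np.array([(P[2][0]+P[3][0])/2,(P[0][1]+P[1][1])/2]);print("axis(platter)",c1)
P=[onz("top",f(*q),28)[:2] for q in [(54,298),(551,298),(302,48),(302,548)]]
c2=np.array([(P[2][0]+P[3][0])/2,(P[0][1]+P[1][1])/2]);print(np.round(P,1),"axis(base)",c2)
print("platter side", [np.round(onz("side",g(*q),46),1) for q in [(162,265),(588,262),(372,390)]])
# ring: top of loop in side & top
ringt=f(373,68); print("ring top z105",onz("top",ringt,103))
print("ring side z87",onz("side",g(176,100),87))
print("ring tri",tri(ray("top",f(372,75)),ray("side",g(176,97))))
ax=(c1+c2)/2
n=onz("side",g(112,330),30)[:2]
n2=onz("top",f(163,100),30)[:2]
r=onz("side",g(176,97),87)[:2]
for q in (r,n,n2): print(q,np.hypot(*(q-ax)),np.arctan2(*(q-ax)[::-1]))
for nm,q in (("s",(80,338)),):
  q=onz("side",g(*q),30)[:2];print(q,np.hypot(*(q-ax)),np.arctan2(*(q-ax)[::-1]))
# stop ends (dark corners)
for q in [(262,58),(270,118),(92,183),(140,208)]:
  q=onz("top",f(*q),30)[:2];print("corner",np.hypot(*(q-ax)),np.arctan2(*(q-ax)[::-1]))
j=onz("top",f(291,280),85);print("jug",j,np.hypot(*(j[:2]-ax)))
E
```

```text
[[550.3 143.4]
 [549.2 -60.4]
 [653.4  41.5]
 [446.6  41.9]]
axis(platter) [550.00456337  41.5203768 ]
[[ 546.3  195. ]
 [ 544.6 -109.5]
 [ 701.8   43.1]
 [ 394.    43.7]] axis(base) [547.89984388  42.75303511]
platter side [array([643.3,  86.8,  46. ]), array([449.6,  17.1,  46. ]), array([516.5, 142.1,  46. ])]
ring top z105 [ 6.72287009e+02 -1.82631769e-01  1.03000000e+02]
ring side z87 [668.85162771   6.12809383  87.        ]
ring tri [6.71884230e+02 1.53068906e-01 8.47021094e+01]
[670.00336278   3.49706301] 127.06850569633527 -0.30897793346052355
[654.24188239 122.64771567] 132.5441026227512 0.6528189008352047
[668.7654793  129.11581784] 148.05602633288652 0.6279342383213601
[665.94310725 133.1612572 ] 148.23070012893132 0.6612115834480795
corner 148.38398454855854 0.17470937807679982
corner 110.22465801851286 0.18998588376480147
corner 146.90450909953614 1.0892498730863254
corner 113.4137451304865 1.0908520187750208
jug [550.60880455  48.16660173  85.        ] 6.253316698052561
```

```bash
cat >> h.py <<'E'
def ori(phi,s=1):  # tool down, jaws along tangent; s=1 tool x inward
    t=s*np.array([-np.sin(phi),np.cos(phi),0]);z=np.array([0,0,-1.])
    return R.from_matrix(np.c_[np.cross(t,z),t,z]).as_rotvec()
def at(ax,phi,z,r=130.):
    return [ax[0]+r*np.cos(phi),ax[1]+r*np.sin(phi),z]
E
python3 - <<'E'
from h import *
ax=(549,42)
for s in (1,-1):
  for phi in np.linspace(-.32,.68,5):
    for z in(87,250):
      q=arm.ik(at(ax,phi,z-11),ori(phi,s));print(s,round(phi,2),z,None if q is None else np.round(q,2))
E
```

```text
1 -0.32 87 [-0.08  0.26  1.69  0.    1.2  -1.33]
1 -0.32 250 [-0.08  0.15  1.54  0.    1.46 -1.33]
1 -0.07 87 [-0.03  0.27  1.67 -0.    1.2  -1.53]
1 -0.07 250 [-0.03  0.16  1.52 -0.    1.46 -1.53]
1 0.18 87 [ 0.02  0.27  1.67 -0.    1.2  -1.73]
1 0.18 250 [ 0.02  0.16  1.52 -0.    1.46 -1.73]
1 0.43 87 [ 0.06  0.26  1.68  0.    1.2  -1.94]
1 0.43 250 [ 0.06  0.15  1.53  0.    1.46 -1.94]
1 0.68 87 [ 0.11  0.24  1.71  0.    1.19 -2.14]
1 0.68 250 [ 0.11  0.12  1.56  0.    1.46 -2.14]
-1 -0.32 87 [-0.08  0.26  1.69  0.    1.2   1.81]
-1 -0.32 250 [-0.08  0.15  1.54  0.    1.46  1.81]
-1 -0.07 87 [-0.03  0.27  1.67 -0.    1.2   1.61]
-1 -0.07 250 [-0.03  0.16  1.52 -0.    1.46  1.61]
-1 0.18 87 [ 0.02  0.27  1.67 -0.    1.2   1.41]
-1 0.18 250 [ 0.02  0.16  1.52 -0.    1.46  1.41]
-1 0.43 87 [0.06 0.26 1.68 0.   1.2  1.2 ]
-1 0.43 250 [0.06 0.15 1.53 0.   1.46 1.2 ]
-1 0.68 87 [0.11 0.24 1.71 0.   1.19 1.  ]
-1 0.68 250 [0.11 0.12 1.56 0.   1.46 1.  ]
```

```bash
python3 - <<'E'
from h import *
ax=(549,42);phi=-.32
o=arm.observe()
arm.line_to(o["tool_pos"]+np.array([0,0,90]),rate=250)
arm.movep(at(ax,phi,240),ori(phi))
arm.pause(.2)
o=arm.observe();print(o["clock"],o["tool_pos"],o["orientation"],o["force"])
cv2.imwrite("pics/w1.png",arm.snapshot("wrist"))
np.save("w1.npy",[o["tool_pos"],o["orientation"]])
E
```

```text
3.7333 [672.38951469   1.6794717  240.04758744] [4.99269113e-01 3.10162747e+00 6.01636432e-05] [-0.88749802  0.17631275 -0.41526305]
```

View pics/w1.png

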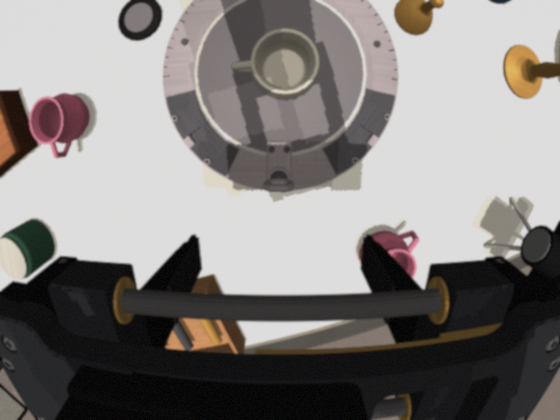

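```bash
python3 - <<'E'
import cv2
t=cv2.imread("pics/w1.png")[0:200,155:410];cv2.imwrite("pics/w1z.png",cv2.resize(t,None,fx=3,fy=3,interpolation=cv2.INTER_CUBIC))
t=cv2.imread("pics/w1.png")[130:200,240:320];cv2.imwrite("pics/w1zz.png",cv2.resize(t,None,fx=8,fy=8,interpolation=cv2.INTER_CUBIC))
E
```

```text
(no output)
```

View pics/w1z.png

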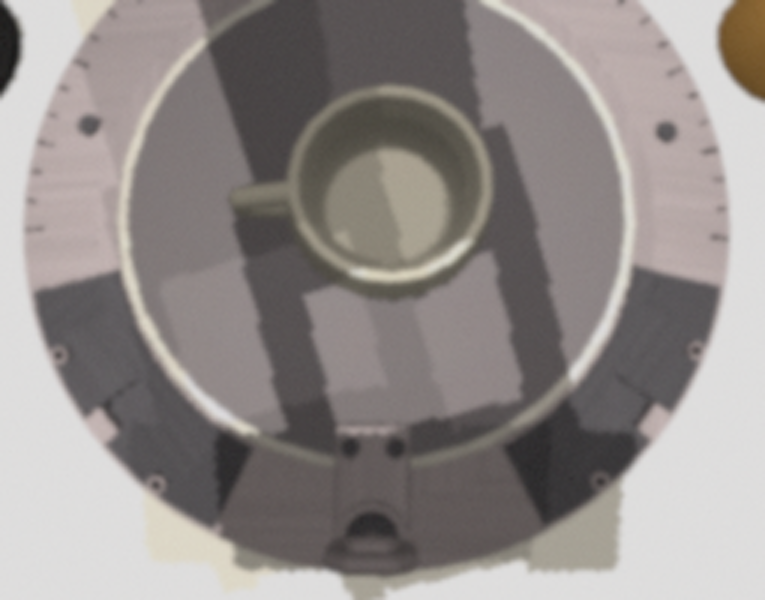

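View pics/w1zz.png

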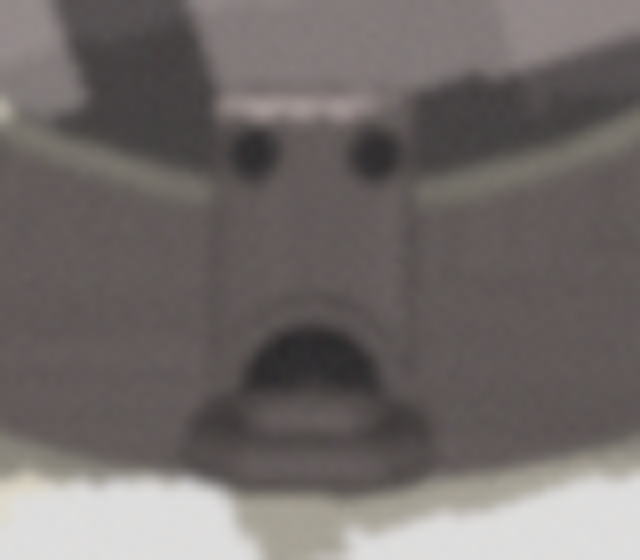

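```bash
python3 - <<'E'
from h import *
p=np.load("w1.npy")
a=lambda u,v:(155+(u+.5)/3-.5,(v+.5)/3-.5)
b=lambda u,v:(240+(u+.5)/8-.5,130+(v+.5)/8-.5)
W=lambda q,z:onz("wrist",q,z,p)[:2]
# platter edge points z46: circle fit, and base edge
def cf(P):
    P=np.array(P);A=np.c_[2*P,np.ones(len(P))];s=np.linalg.lstsq(A,(P**2).sum(1),rcond=None)[0]
    return s[:2],np.sqrt(s[2]+s[:2]@s[:2])
print("platter",cf([W(a(*q),46) for q in [(121,210),(631,210),(205,40),(550,40),(240,430),(520,430),(165,350),(590,350)]]))
print("base",cf([W(a(*q),28) for q in [(24,220),(728,220),(62,95),(690,95),(45,330),(711,330),(215,528),(545,525)]]))
ax,_=cf([W(a(*q),46) for q in [(121,210),(631,210),(205,40),(550,40),(240,430),(520,430),(165,350),(590,350)]])
rc=[("ringL",b(185,440),92),("ringR",b(432,440),92),("ringmid",b(308,440),92),("ringtop",b(308,475),103),("brk",b(312,200),52),("bolts",b(313,153),52),("notchL",a(632,385),30),("notchR",a(118,395),30),("tabL",a(655,425),28),("L end1",a(508,450),29),("L end2",a(632,268),29),("L end1o",a(545,525),29),("L end2o",a(720,285),29),("jug",a(389,185),124)]
for n,q,z in rc:
    w=W(q,z);d=w-ax;print(n,np.round(w,1),np.round(np.hypot(*d),1),np.round(np.arctan2(d[1],d[0]),3))
E
```

```text
platter (array([551.13097065,  41.39686142]), np.float64(102.6589483726987))
base (array([551.0265317 ,  41.14217948]), np.float64(149.64041743250095))
ringL [666.7 -17.3] 129.6 -0.47
ringR [677.4  14.9] 129.0 -0.207
ringmid [672.   -1.3] 128.2 -0.339
ringtop [674.1  -1.9] 130.4 -0.338
brk [646.    7.7] 100.7 -0.341
bolts [639.3  10.1] 93.6 -0.341
notchL [649.6 123. ] 127.9 0.692
notchR [584.7 -86.2] 132.0 -1.313
tabL [669.5 128.7] 147.0 0.636
L end1 [660.9  63.5] 111.9 0.199
L end2 [601.5 137.9] 108.9 1.089
L end1o [697.1  69.6] 148.6 0.191
L end2o [618.5 174.3] 149.0 1.102
jug [551.8  45.2] 3.9 1.389
```

The wrist view puts the axis at (551,41.3), the ring at azimuth −0.339 and the notch at about 0.64, so I expect roughly 0.97–0.98 rad of turn. I'll descend and take a light grasp.

```bash
cat >> h.py <<'E'
AX=np.array([551.0,41.3]);PHI0=-.339
def ft(phi):
    f=np.array(arm.observe()["force"]);t=np.array([-np.sin(phi),np.cos(phi),0]);r=np.array([np.cos(phi),np.sin(phi),0])
    return np.round([f@t,f@r,f[2]],2)
E
python3 - <<'E'
from h import *
phi=PHI0
arm.command_gripper(62,5)
arm.movep(at(AX,phi,150),ori(phi))
arm.line_to(at(AX,phi,77),rate=80)
arm.pause(.2);print(ft(phi))
cv2.imwrite("pics/s2.png",arm.snapshot("side")[150:260,180:330]);cv2.imwrite("pics/w2.png",arm.snapshot("wrist"))
arm.command_gripper(25,5);arm.pause(.2)
o=arm.observe();print(o["grip_width"],ft(phi),o["clock"],o["torque"],o["tool_pos"])
im=arm.snapshot("side")[150:260,180:330]
cv2.imwrite("pics/s3.png",cv2.resize(im,None,fx=5,fy=5,interpolation=cv2.INTER_CUBIC))
E
```

```text
[-0.37  0.38 -1.46]
25.048511352364983 [ 0.35  0.5  -0.3 ] 7.3667 [ 0.01097499 -0.01045939 -0.04816401] [673.63653053  -1.9459307   77.03587799]
```

View pics/s3.png

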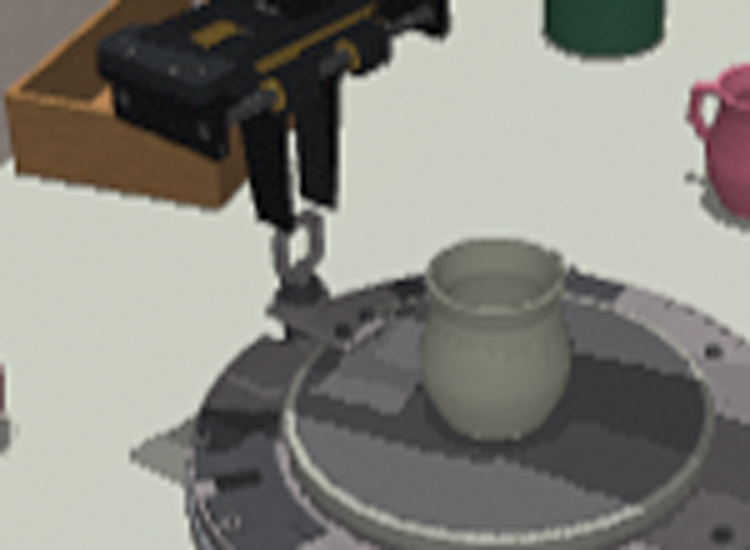

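View pics/w2.png

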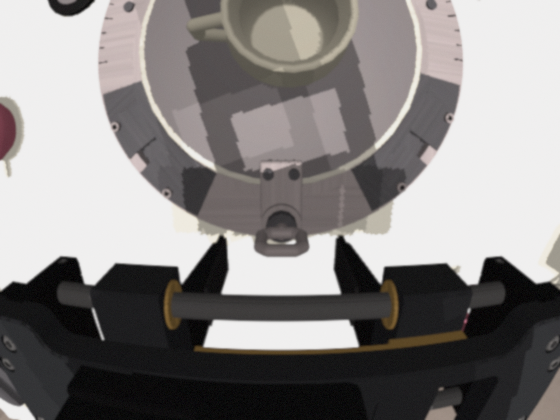

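```bash
python3 - <<'E'
from h import *
for n in("side","top"):
  for z in (69,87,105,120): print(n,z,np.round(proj(n,[673.6,-1.9,z]),1))
g=lambda u,v:(180+(u+.5)/5-.5,150+(v+.5)/5-.5)
print("tips side",g(275,225),g(318,205),"ring",g(299,247))
cv2.imwrite("pics/t3.png",cv2.resize(arm.snapshot("top")[130:260,180:320],None,fx=5,fy=5,interpolation=cv2.INTER_CUBIC))
o=arm.observe();p=(o["tool_pos"],o["orientation"]);print(p)
w=cv2.imread("pics/w2.png")
# ring in wrist
K=arm.calibration("wrist")["K"]
for q,z in [((281,241),92),((281,247),103),((222,240),69),((340,240),69)]: print(q,np.round(onz("wrist",q,z,p),1))
E
```

```text
side 69 [239.7 203.7]
side 87 [239.4 197.7]
side 105 [239.  191.6]
side 120 [238.6 186.5]
top 69 [264.9 162.4]
top 87 [265.  160.9]
top 105 [265.1 159.4]
top 120 [265.1 158.1]
tips side (234.6, 194.6) (243.2, 190.6) ring (239.4, 199.0)
(array([673.60216619,  -1.92950202,  76.99388885]), array([5.29945634e-01, 3.09657154e+00, 3.27178191e-05]))
(281, 241) [671.2  -0.9  92. ]
(281, 247) [ 6.703e+02 -6.000e-01  1.030e+02]
(222, 240) [666.4 -42.9  69. ]
(340, 240) [693.9  34.8  69. ]
```

View pics/t3.png

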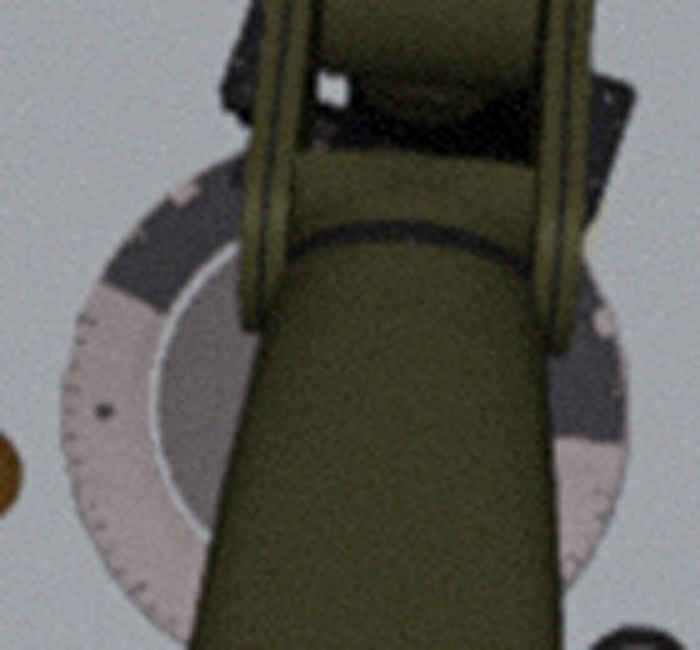

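The grasp missed: the side view shows the fingertips near (239,193), while (673,−2,69) should project to (240,204). I need to find where the tips really are before moving again.

```bash
python3 - <<'E'
from h import *
phi=PHI0
def P(r,t,z): return np.array([AX[0]+r*np.cos(phi)-t*np.sin(phi),AX[1]+r*np.sin(phi)+t*np.cos(phi),z])
for r in (130,150,170): 
  for z in (69,100): print(r,z,[np.round(proj("side",P(r,t,z)),1) for t in (24,12.5,-12.5,-24)])
c=arm.calibration("wrist");Ti=np.linalg.inv(c["T_tool_cam"])
def wp(q):
    x,y,z=(Ti@np.r_[q,1])[:3];v=np.array([x,-y]);th=np.arctan2(np.hypot(*v),-z);v=v/np.hypot(*v)*th*c["K"][0][0]
    return np.round(v+[c["K"][0][2],c["K"][1][2]],0)
for y in (31,43):
  for x in (-10,10):
    for z in (8,-11,-40,-60):print((x,y,z),wp([x,y,z]))
cv2.imwrite("pics/w3.png",cv2.resize(arm.snapshot("wrist")[180:350,150:410],None,fx=3,fy=3))
E
```

```text
130 69 [array([233.2, 207.6]), array([236.4, 205.7]), array([243. , 201.6]), array([246. , 199.8])]
130 100 [array([232.5, 197.2]), array([235.7, 195.3]), array([242.5, 191.3]), array([245.5, 189.5])]
150 69 [array([227.6, 205. ]), array([230.7, 203.1]), array([237.4, 199.1]), array([240.4, 197.3])]
150 100 [array([226.7, 194.6]), array([229.9, 192.8]), array([236.7, 188.8]), array([239.8, 187.1])]
170 69 [array([222. , 202.4]), array([225.2, 200.5]), array([231.9, 196.6]), array([234.9, 194.8])]
170 100 [array([221.1, 192.1]), array([224.3, 190.2]), array([231.1, 186.4]), array([234.2, 184.6])]
(-10, 31, 8) [325. 244.]
(-10, 31, -11) [329. 256.]
(-10, 31, -40) [336. 278.]
(-10, 31, -60) [341. 297.]
(10, 31, 8) [326. 217.]
(10, 31, -11) [330. 227.]
(10, 31, -40) [338. 246.]
(10, 31, -60) [345. 263.]
(-10, 43, 8) [342. 244.]
(-10, 43, -11) [347. 256.]
(-10, 43, -40) [356. 278.]
(-10, 43, -60) [364. 296.]
(10, 43, 8) [344. 217.]
(10, 43, -11) [349. 227.]
(10, 43, -40) [360. 246.]
(10, 43, -60) [368. 262.]
```

View pics/w3.png

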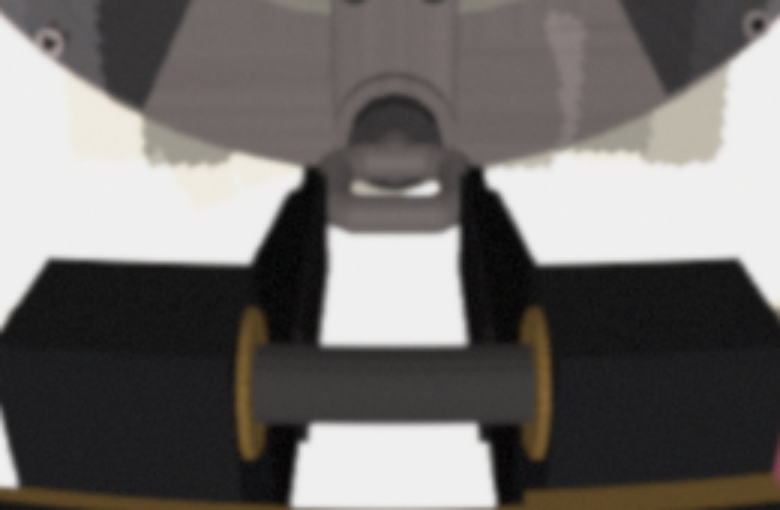

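Both the wrist and side views put the real fingertips about 30 mm higher than the stated tip offset, at z≈100 with the TCP at 77. I'll open up and go lower in steps, watching the force. With the jaws open this is safe on either reading.

```bash
python3 - <<'E'
from h import *
phi=PHI0
arm.command_gripper(62,5)
for z in (68,60,53,47):
    arm.line_to(at(AX,phi,z),rate=40); f=ft(phi);print(z,f)
    if abs(f[2])>6: break
arm.pause(.1);print(ft(phi),arm.observe()["clock"])
im=arm.snapshot("side")[150:260,180:330]
cv2.imwrite("pics/s4.png",cv2.resize(im,None,fx=5,fy=5,interpolation=cv2.INTER_CUBIC))
E
```

```text
68 [ 0.67 -0.46 -0.13]
60 [-0.12  0.19  0.45]
53 [-1.08  0.21  0.47]
47 [-0.28 -0.59  0.72]
[-0.07  0.5   0.38] 9.775
```

View pics/s4.png

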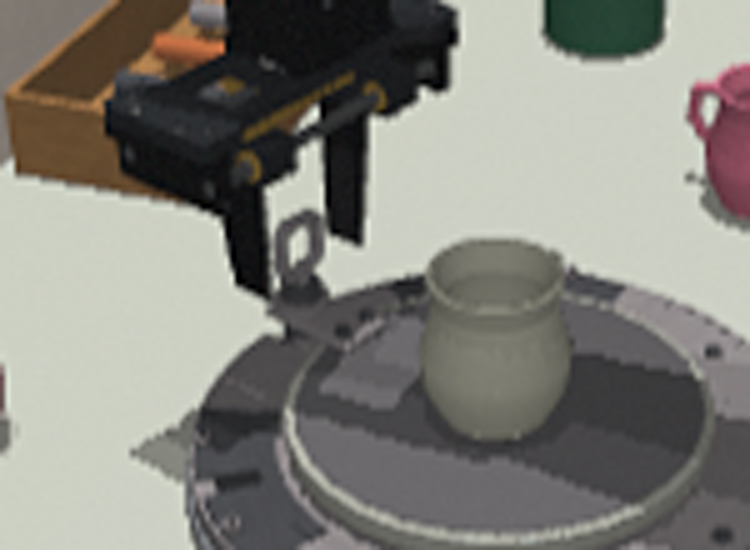

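The tips now straddle the ring at z≈69. I'll close softly.

```bash
python3 - <<'E'
from h import *
phi=PHI0
arm.command_gripper(45,4);print(ft(phi))
arm.command_gripper(25,4);arm.pause(.15)
o=arm.observe();print(o["grip_width"],ft(phi),np.round(o["torque"],2),np.round(o["tool_pos"],2))
im=arm.snapshot("side")[150:260,180:330]
cv2.imwrite("pics/s5.png",cv2.resize(im,None,fx=5,fy=5,interpolation=cv2.INTER_CUBIC))
cv2.imwrite("pics/w5.png",cv2.resize(arm.snapshot("wrist")[130:350,150:410],None,fx=2.5,fy=2.5))
E
```

```text
[ 0.27 -0.61  0.51]
33.532712968844095 [ 0.9  -0.19 -0.53] [ 0.04 -0.07 -0.06] [673.62  -1.87  46.98]
```

View pics/s5.png

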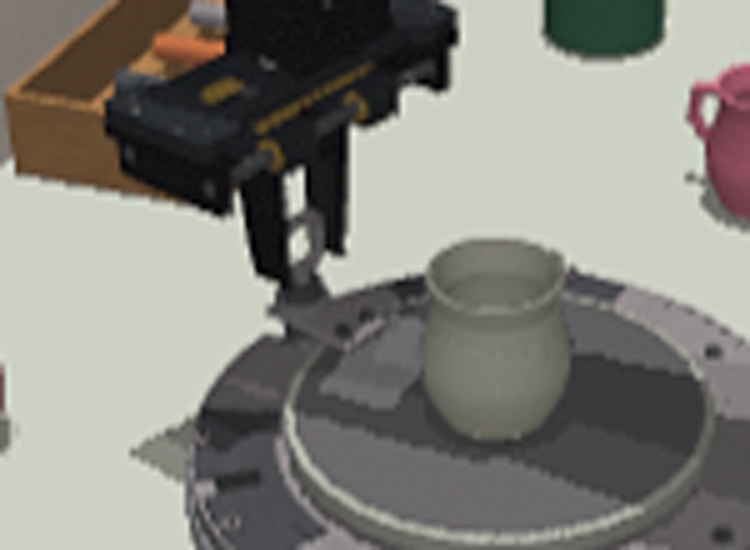

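View pics/w5.png

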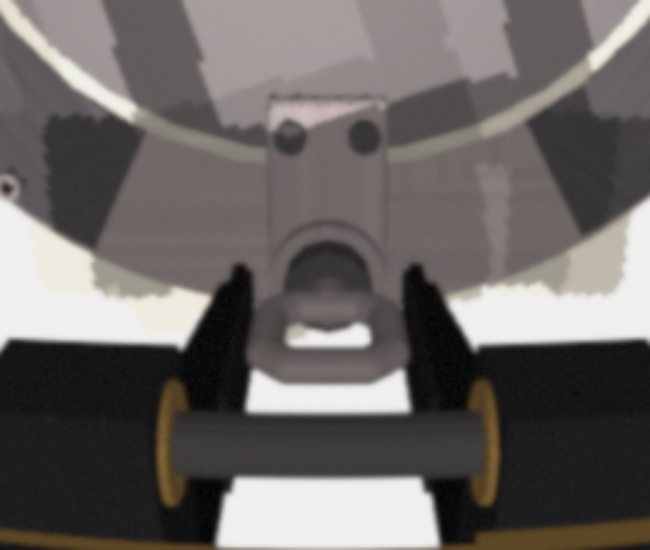

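Ring gripped at 33.5 mm with near-zero net force. I'll firm up the grip and pull.

```bash
python3 - <<'E'
from h import *
phi=PHI0
arm.command_gripper(20,32);arm.pause(.1);print(arm.observe()["grip_width"],ft(phi))
for dz in (3,6,9,11.3):
    arm.line_to(at(AX,phi,47+dz),rate=25);print(dz,ft(phi))
arm.pause(.15);o=arm.observe();print(o["grip_width"],ft(phi),np.round(o["tool_pos"],2),o["clock"])
im=arm.snapshot("side")[150:260,180:330]
cv2.imwrite("pics/s6.png",cv2.resize(im,None,fx=5,fy=5,interpolation=cv2.INTER_CUBIC))
E
```

```text
33.162247270241785 [ 0.25 -0.2  -0.34]
3 [ 0.8   5.36 -7.43]
6 [ 0.73  5.61 -9.59]
9 [  0.72   5.87 -10.17]
11.3 [  0.98   5.96 -11.03]
32.98833543149583 [  0.54   5.88 -12.03] [673.39  -2.11  57.07] 12.5083
```

View pics/s6.png

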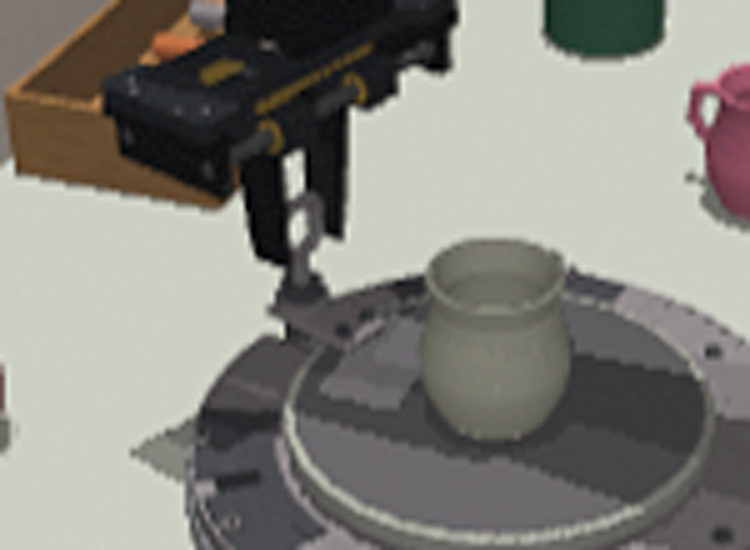

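The pin is lifted about 10 mm: the force went from 0 to −12 N, which matches the spring. Next I'll turn to about 0.15 rad while lifted, then lower onto the plain track.

```bash
python3 - <<'E'
from h import *
for th in np.arange(.025,.1501,.025):
    phi=PHI0+th
    arm.line_to(at(AX,phi,58.8),ori(phi),rate=40);f=ft(phi);print(round(th,3),f)
    if abs(f[0])>10: break
arm.pause(.1)
arm.line_to(at(AX,phi,56),rate=25);print(ft(phi),arm.observe()["tool_pos"])
arm.line_to(at(AX,phi,54.5),rate=25);print(ft(phi),arm.observe()["tool_pos"],arm.observe()["clock"])
E
```

```text
0.025 [  0.58   6.15 -10.85]
0.05 [  2.58   5.89 -10.52]
0.075 [  2.23   5.91 -12.08]
0.1 [  1.37   6.98 -11.79]
0.125 [  0.65   6.48 -11.8 ]
0.15 [  1.13   6.15 -11.14]
[ 1.28  5.07 -9.62] [678.46679183  16.93103292  55.36951955]
[ 0.72  1.53 -4.81] [678.54279318  16.95950454  54.98969501] 14.6667
```

```bash
python3 - <<'E'
from h import *
phi=PHI0+.15
arm.line_to(at(AX,phi,54),rate=25);print(ft(phi))
arm.command_gripper(39,10);arm.pause(.1);print(ft(phi),arm.observe()["grip_width"])
arm.line_to(at(AX,phi,50),rate=40);print(ft(phi),arm.observe()["clock"])
im=arm.snapshot("side")[150:260,180:330]
cv2.imwrite("pics/s7.png",cv2.resize(im,None,fx=5,fy=5,interpolation=cv2.INTER_CUBIC))
cv2.imwrite("pics/w7.png",cv2.resize(arm.snapshot("wrist")[130:350,150:410],None,fx=2.5,fy=2.5))
E
```

```text
[ 0.66 -0.63 -0.2 ]
[ 0.35  0.27 -0.25] 39.13411558815469
[ 0.81  0.05 -0.2 ] 15.65
```

View pics/s7.png

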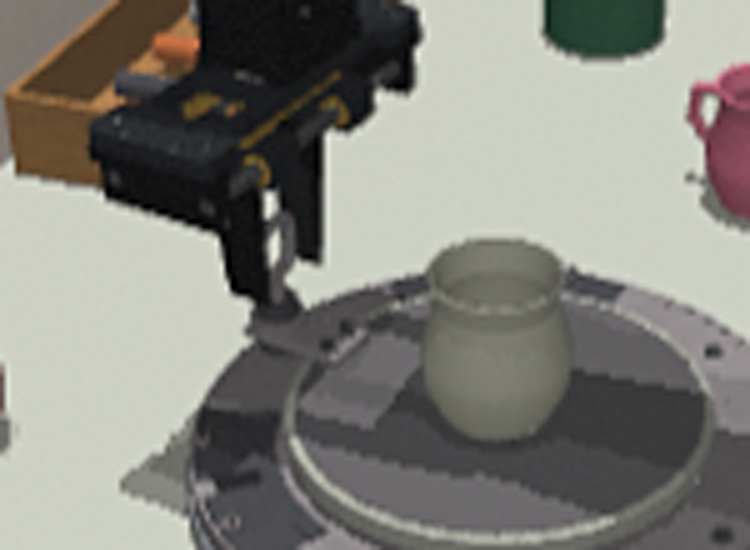

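View pics/w7.png

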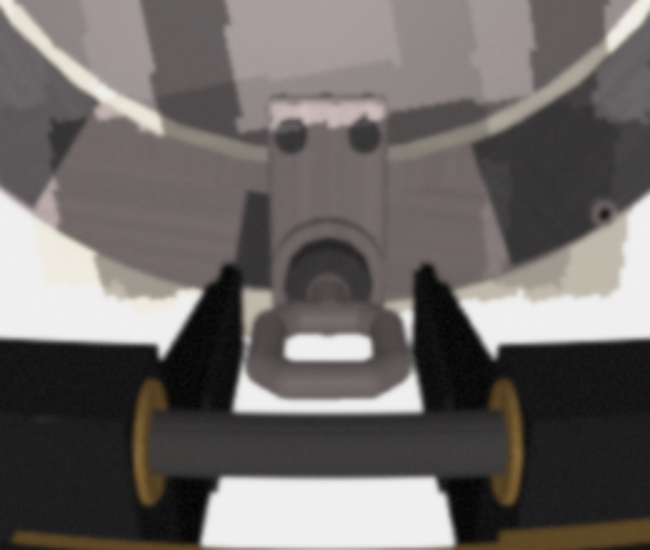

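```bash
python3 - <<'E'
from h import *
th=.15;log=[]
while th<1.06:
    d=.03 if th<.6 else (.01 if th<.9 else .005)
    th+=d;phi=PHI0+th
    arm.line_to(at(AX,phi,50),ori(phi),rate=45 if th<.9 else 20);f=ft(phi);log.append((round(th,3),float(f[0]),float(f[2])))
    if f[0]<-8.5: print("stop");break
    if arm.observe()["clock"]>45: print("time");break
print(*log,sep="\n");print(arm.observe()["clock"])
E
```

```text
stop
(0.18, -0.12, -0.12)
(0.21, 0.18, 0.08)
(0.24, -0.62, 0.25)
(0.27, -0.17, 0.23)
(0.3, 0.46, -0.21)
(0.33, 0.25, 0.9)
(0.36, -0.9, 0.29)
(0.39, -0.25, 0.23)
(0.42, -1.04, 0.02)
(0.45, 0.8, -0.03)
(0.48, 0.85, 0.04)
(0.51, 0.04, -0.34)
(0.54, 0.11, 0.0)
(0.57, 0.87, -0.65)
(0.6, -0.53, 0.45)
(0.61, -3.05, -0.23)
(0.62, -3.21, 1.34)
(0.63, -3.43, 2.22)
(0.64, -2.43, 1.39)
(0.65, -3.34, 3.29)
(0.66, -4.31, 2.24)
(0.67, -4.3, 2.17)
(0.68, -3.77, 3.82)
(0.69, -4.22, 3.15)
(0.7, -4.34, 3.81)
(0.71, -2.44, 2.11)
(0.72, -4.33, 2.15)
(0.73, -0.7, 1.71)
(0.74, 0.29, -0.07)
(0.75, -0.15, -0.12)
(0.76, -0.39, 0.1)
(0.77, -0.97, -0.62)
(0.78, -0.75, -0.33)
(0.79, -1.48, 0.1)
(0.8, -1.46, 0.14)
(0.81, -0.28, 0.93)
(0.82, -1.01, 0.11)
(0.83, -0.41, 0.23)
(0.84, -0.84, 0.29)
(0.85, -0.91, 0.66)
(0.86, 0.17, -0.12)
(0.87, -1.09, -0.22)
(0.88, -0.82, -0.7)
(0.89, -1.08, 0.54)
(0.9, -0.79, 0.81)
(0.905, -1.95, 0.1)
(0.91, -1.4, 0.39)
(0.915, -3.31, -0.35)
(0.92, -1.9, 0.57)
(0.925, -1.68, -0.07)
(0.93, -2.17, 0.47)
(0.935, -0.66, 0.35)
(0.94, -0.63, -0.43)
(0.945, 0.7, -0.04)
(0.95, -0.22, -0.03)
(0.955, -0.13, -0.1)
(0.96, -0.01, 0.28)
(0.965, -0.49, 0.78)
(0.97, 0.51, 0.1)
(0.975, 0.34, 1.1)
(0.98, -0.77, -0.8)
(0.985, -0.72, 0.59)
(0.99, -0.67, 0.69)
(0.995, -0.56, 0.46)
(1.0, -1.12, 0.02)
(1.005, -0.65, -0.26)
(1.01, -0.97, -0.11)
(1.015, -4.17, -0.63)
(1.02, -5.24, -1.36)
(1.025, -7.87, -2.53)
(1.03, -9.31, -2.35)
33.5
```

Blocked at about 1.015, which fits the pin hitting the far notch wall. I'll back off and look.

```bash
python3 - <<'E'
from h import *
th=1.003;phi=PHI0+th
arm.line_to(at(AX,phi,50),ori(phi),rate=30);arm.pause(.1);print(ft(phi))
im=arm.snapshot("side")[150:260,180:330]
cv2.imwrite("pics/s8.png",cv2.resize(im,None,fx=5,fy=5,interpolation=cv2.INTER_CUBIC))
cv2.imwrite("pics/w8.png",cv2.resize(arm.snapshot("wrist")[130:350,150:410],None,fx=2.5,fy=2.5))
E
```

```text
[-0.21 -0.16 -0.16]
```

View pics/s8.png

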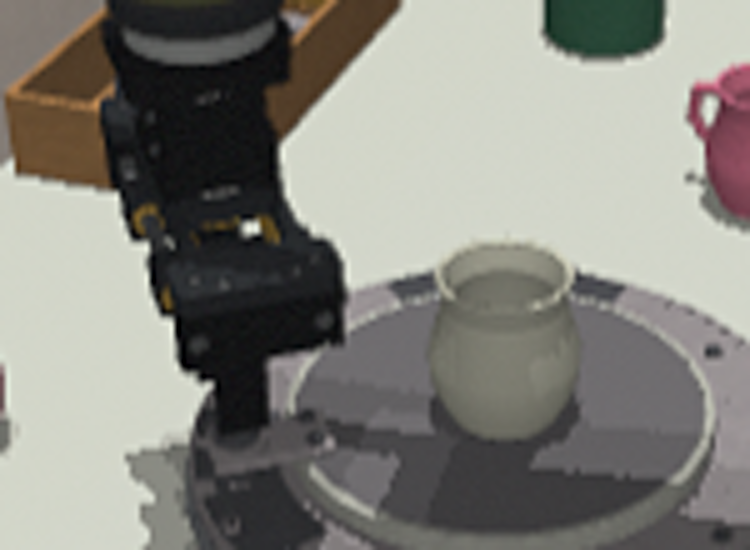

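View pics/w8.png

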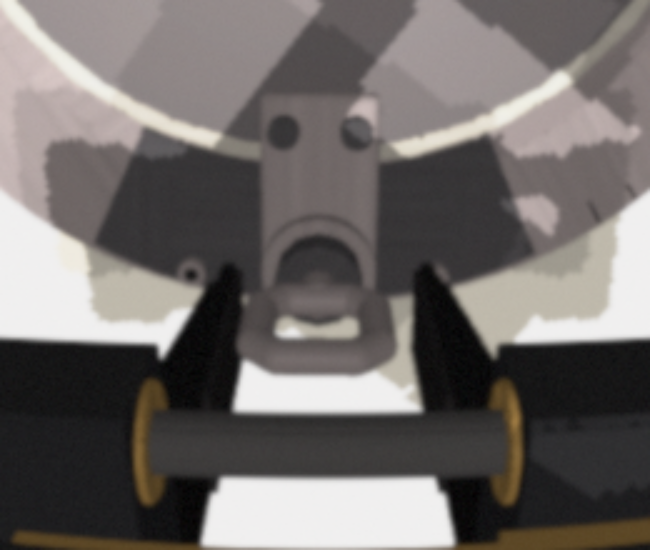

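The ring has dropped low and the pin sits mid-plate. I'll open wider, rise straight up, and check the ring height from the side and wrist views.

```bash
python3 - <<'E'
from h import *
th=.988;phi=PHI0+th
arm.line_to(at(AX,phi,50),ori(phi),rate=20);print(ft(phi))
arm.command_gripper(65,10);print(ft(phi))
arm.line_to(at(AX,phi,140),rate=60)
arm.line_to(at(AX,phi,240),rate=150);print(ft(phi))
o=arm.observe();np.save("w9.npy",[o["tool_pos"],o["orientation"]])
im=arm.snapshot("wrist");cv2.imwrite("pics/w9.png",cv2.resize(im[100:210,220:340],None,fx=6,fy=6,interpolation=cv2.INTER_CUBIC))
arm.movep([560,-250,380],ori(phi));print(arm.observe()["clock"])
im=arm.snapshot("side");cv2.imwrite("pics/s9f.png",im)
cv2.imwrite("pics/s9.png",cv2.resize(im[180:290,205:355],None,fx=5,fy=5,interpolation=cv2.INTER_CUBIC))
cv2.imwrite("pics/t9.png",arm.snapshot("top"))
E
```

```text
[ 1.04  0.14 -1.17]
[ 0.51  0.24 -0.3 ]
[ 0.32  0.55 -0.4 ]
38.9167
```

View pics/s9.png

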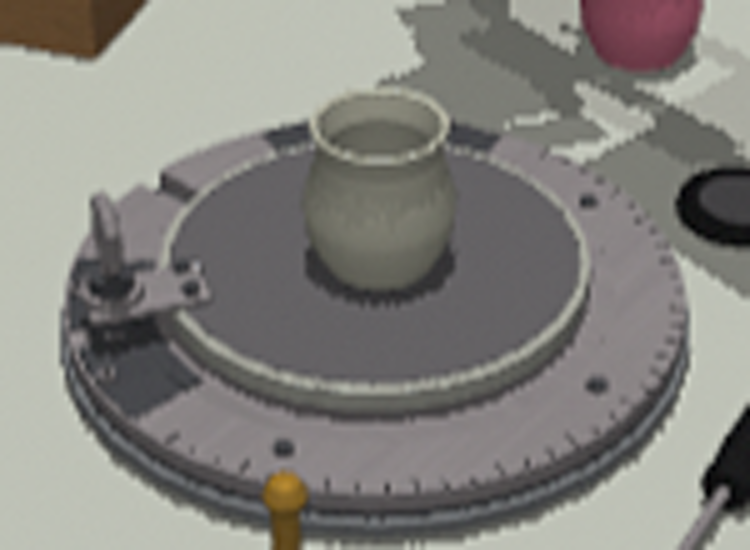

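View pics/w9.png

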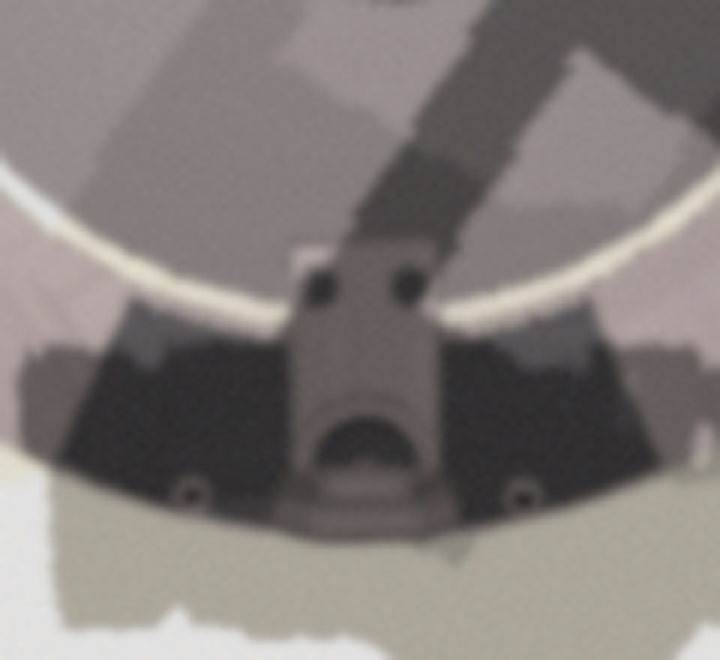

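View pics/t9.png

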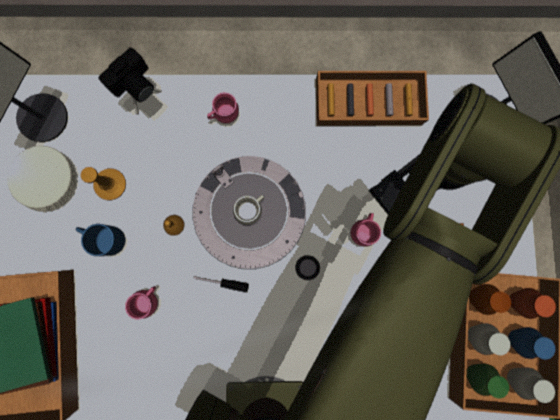

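```bash
python3 - <<'E'
from h import *
phi=PHI0+.98
for z in (66,105,113): 
    u=proj("side",at(AX,phi,z));print(z,[round((u[0]-205+.5)*5-.5),round((u[1]-180+.5)*5-.5)])
for z in (52,66,105,113): 
    u=proj("side",at(AX,PHI0,z));print("home",z,[round((u[0]-205+.5)*5-.5),round((u[1]-180+.5)*5-.5)])
p=np.load("w9.npy");b=lambda u,v:(220+(u+.5)/6-.5,100+(v+.5)/6-.5)
for n,q,z in [("brk",b(365,340),52),("ring",b(367,490),92),("ringtop",b(367,525),103),("rt+8",b(367,525),111),("e1",b(60,465),29),("e2",b(658,465),29)]:
    w=onz("wrist",q,z,p)[:2]-AX;print(n,np.hypot(*w).round(1),(np.arctan2(w[1],w[0])-PHI0).round(3))
f=lambda q:q
print("jug",onz("top",(247,209),85))
E
```

```text
66 [108, 264]
105 [102, 196]
113 [101, 181]
home 52 [177, 148]
home 66 [176, 125]
home 105 [172, 60]
home 113 [171, 46]
brk 104.3 0.994
ring 126.0 0.996
ringtop 129.9 0.995
rt+8 127.9 0.995
e1 149.3 0.537
e2 148.9 1.431
jug [548.65976474  44.96834291  85.        ]
```

```bash
python3 - <<'E'
import cv2,numpy as np
a=cv2.imread("pics/side0.png")[186:226,220:260];b=cv2.imread("pics/s9f.png")[213:253,205:245]
cv2.imwrite("pics/cmp.png",np.hstack([cv2.resize(i,None,fx=10,fy=10,interpolation=cv2.INTER_CUBIC) for i in(a,b)]))
E
```

```text
(no output)
```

View pics/cmp.png

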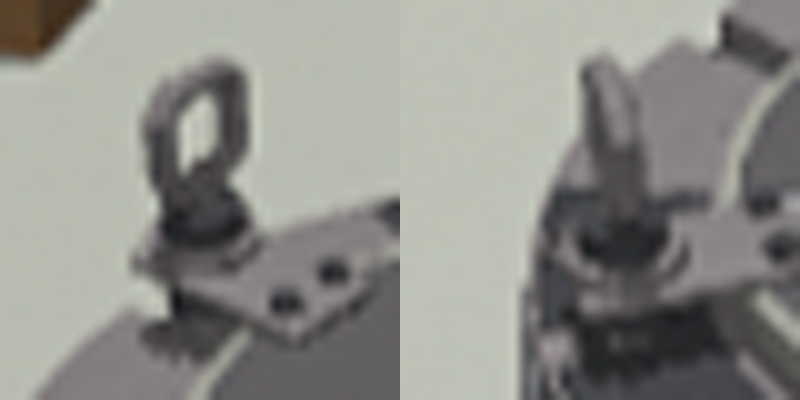

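From matched wrist poses, the bolt-to-ring offset is 42.2 px now against 42.1 px at home, and the ring width is 30.8 px against 30.9 px. That means the ring is back at rest height, with the platter at about 0.99 rad. The jug is about 4 mm from the axis and everything else is in place, so I'm handing in.

```bash
python3 - <<'E'
from plant import arm
print(arm.close_job(),arm.observe()["clock"])
E
```

```text
the job is handed in; nothing more can be done
the job is handed in; nothing more can be done
```

I turned the platter to the next anticlockwise stop, about 0.99 rad from home, and the pin is home in its notch as far as the cameras show. I handed the job in after about 39 s; no verdict is reported.

**How it went:** I gripped the ring by its sides and lifted the pin about 10 mm, with about 12 N of pull. I turned 0.15 rad with the pin lifted, lowered it onto the plain track and loosened the jaws to 39 mm. One finger then pushed the ring round until the platter locked. The highest side load I read was about 9 N, against the 25 N limit. Then I backed off, opened and retreated.

**Last checks:**
- **Pin:** wrist pictures from matching poses show the ring as it was at home: 42.2 px against 42.1 px from the bracket bolts. The bracket and ring sit at 0.994–0.996 rad, and the middle of the stop plate is at 0.984 rad. That leaves the pin near one wall but within the notch's slack of about 0.0115 rad.
- **Jug:** it stands upright, about 4 mm from the axis.
- **Other things:** they look unmoved in the top view. I checked this by eye and did not measure it.
- **Robot:** the arm is well clear and touching nothing.

**What disagreed:**
- **First grasp missed:** the real fingertips are about 30 mm higher than the stated tip position. I corrected this from the images, and nothing was touched.
- **Side view of the ring:** at the end, a simple reading put the ring top about 2–3 mm high. I put this down to the ring being seen nearly edge-on from above and relied on the wrist comparison instead.

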